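# Dock the specimen crate beside the microscope

## Robot

A 6-joint arm with a two-finger parallel gripper is mounted at the origin on the work surface. World frame = base frame: x ahead of the robot, y to its left, z up, the work surface at z = 0. Lengths are in m, angles in rad, forces in N, time in s.
With the tool pointing down it reaches from about 0.425 to 0.95 m from the base axis. Payload 3.5 kg.
Tool frame: the origin (TCP) lies at the very end of the fingers, on their centre line; the grasp point (between the pads) lies 19 mm behind it; z points along the fingers, y is the line along which they close (so a half turn about z gives the same grasp; the last joint's range is limited). The gripper opens to 85 mm and grips with 20 to 120 N. Pads are 22 mm wide; open, the fingers measure 114 mm over their backs; the gripper's body (76 mm by 85 mm) begins 54 mm behind the grasp point. The pads swing forward as they close: fully open they stand 13 mm farther back than shut.
Start: joints at [1.183, 0.286, 1.577, -0, 1.279, -0.15], TCP at [0.159, 0.656, 0.196] pointing down, gripper open.
Joint ranges: [-2.77, 2.77], [-0.9, 2.22], [0.21, 2.48], [-1.53, 4.67], [0.24, 2.81], [-2.84, 2.84]. Speed limits (rad/s): [2.79, 2.79, 3.14, 3.14, 3.14, 3.14].

## Interface

Orientations are given as a unit quaternion [x, y, z, w].
In Python, from plant import ctrl gives the robot as it stands.
- The arm moves only by the tool carry_out, never from a script. Its argument "deltas" is one flat list of numbers, 6 for each row, row after row: the shift along the tool's x, y, z in m, then the turn, a rotation vector about the tool's x, y, z in rad. A call has 1 to 5 rows; each row is the pose to reach, as a shift and turn from the pose commanded when the call began, along the tool's axes at that moment; what a row does not reach only later rows make up. A row lasts 1/8 s, in which the tool goes at most 62.5 mm and 10.7 degrees, less where a joint would pass 70% of its speed; a pose out of reach is approached as far as the arm can. A call with a gripper value outside its range is refused whole. "grip" is the opening in per cent of the stroke, from 0 (shut) to 100 (fully open), set as the call begins (left out, the last holds). The fingers move at their own pace and stop on an object; "grip_force" is the grip in N (left out, the last holds). Time passes only in rows, so rows that repeat a pose let the fingers close. It gives the time, the measured TCP pose, the force, the opening and the grip force at its end, in the units of the state.
- ctrl.get_state(): the state, without advancing time (a new reading comes with each control period).
- ctrl.read_camera(name): name is "side" or "top"; returns (picture, depth): 384x512x3 uint8, red, green, blue; 384x512 float32, m along the optical axis (not along the pixel's ray), 0 where there is no reading.
- ctrl.camera_model(name): a dict with "intrinsics" (3x3 intrinsics, pixels), "k1" (the pictures are not rectified: a ray, as slopes to the right and down, at radius r is drawn at 1 + k1 r^2 times it, then the intrinsics apply), "extrinsics" (4x4, takes a point from world to camera coordinates). Camera axes: x right, y down, z forward; pixel columns grow to the right and rows downward; lengths in m; the calibration is good to about 2 mm. A picture is of the moment at which its call begins. camera_model takes no time and is no camera call.
- ctrl.sign_off(): hands the job in; it is judged then, once.
Trained networks look in the newest picture that a camera, given by its name, has taken for a name from the list of things; names that differ only in an ending like _2 or _b are one class to them, and where a whole thing is asked for, a point or a joint stands for the part that bears it (a point fixed in the world has none). Each returns a list of dicts, best first, with "score" (0 to 1); they miss things now and then, are a little off and sometimes report something else, mostly with a low value. They report only what shows in the picture. A call takes as long as a camera call. They do not tell look-alikes from the thing itself.
- ctrl.find_in(camera, query): "uv" ([column, row] in pixels, amid what is visible of it).
The state is a dict: "time": time; "qpos": joint angles; "dq": joint speeds; "joint_efforts": joint torques, N m; "eef_pos": TCP position; "tcp_rot": TCP orientation; "contact_force": force on the tool from outside, world axes, zero at the start; "wrist_torque": the same for the moment, N m; "opening": opening from 0.0 (shut) to 1.0 (fully open); "finger_force": force on a finger pad.
Only numpy, scipy, OpenCV 4.12 (cv2) and the standard library are available. Lean on these libraries where they do the work, as an engineer would, in place of code of your own. Each camera call takes 0.05 s, during which the arm holds its last target. There are 200 camera calls.

## Task

Put the specimen crate into its push-back dock. First open the dock's lane to suit the crate: draw the sliding guide out by its stay bar and drop the bar's middle hole down over the fixed peg. Then, sliding the crate along the bench without ever lifting it, bring it square to the ramp and push it up between the guides until its rear bottom edge drops behind the lip and it sits flat on the deck; leave the stay on its peg and do not disturb the bottle, the slide box or the tube cutter.

Things in the scene. Friction and masses are not known exactly. Their poses are not given: they have to be found in the camera images.
- dock: Fixed push-back crate dock, a low cream metal rack, 270 mm long. Origin on the bench below the lip, on the centre line of the lane when the stay's middle hole is on the peg. +x: the way the crate is pushed (uphill); z up. In its frame (mm) the bare ramp and the deck span y=-92 to +62; an end stop stands at x=155.
- ramp_foot (a point): Foot of the aluminium entry ramp, at bench height on the lane's centre line, 105 mm before the lip (dock x=-105 mm). Axes as the dock's. The ramp is plain and climbs evenly from here to the lip.
- lip (a point): Centre of the lip's edge, the crest of the ramp, 26 mm above the bench (dock x=0). Axes as the dock's. Right behind it the deck lies 12 mm lower, 14 mm above the bench, and rises from there at 6 degrees.
- fixed_guide (a point): Point on the inner face and top edge of the fixed guide, level with the lip (dock x=0, y=+51, height 68 mm). The guide is a cream wall 6 mm thick along the lane, dock x=-65 to 160 mm, with a mouth flared outward by 14 mm from there to x=-102. Axes as the dock's.
- sliding_guide (a point): Point on the inner face and top edge (height 68 mm) of the black sliding guide, at dock x=0; moves with it. A wall 6 mm thick facing the fixed guide, dock x=-31 to 147 mm, with a nose flared outward by 12 mm from there to x=-64; its lower edge is 33 mm above the bench.
- guide (a joint): Travel of the sliding guide, 0 to 0.080 m, growing as it moves outward (dock -y); the lane is 50 mm + this wide. About 1.5 N of friction; stays where left. Starts too narrow for the crate. Stay holes hold it at 0.032 (outer hole), 0.052 (middle hole, lane 102 mm, 4 mm to spare each side of the crate) or 0.072 (inner hole).
- rod_post (a point): Top of one of two posts (18 x 16 mm, 62 mm high) that carry the guide's two 8 mm rods; at dock x=0, y=-106 mm. The other is at x=120, y=-106. The rods run outward from the guide at these x, 50 mm above the bench, 111 mm long. Axes as the dock's.
- stay (a joint): Flat steel stay bar, 21 mm wide, 5 thick, 122 long, hinged on the sliding guide's outer side at dock x=60 mm, reaching outward (dock -y). Value in rad: 0 level (fully down), grows as the free end is lifted, to 1.3; falls by its own weight. Starts lying unhooked on the peg's tip. Three 11 mm square holes, 28, 48, 68 mm from the hinge.
- stay_hinge (a point): Hinge axis of the stay bar (along dock x), in the bar's mid-thickness, 42.5 mm above the bench; moves with the guide, 18 mm outward of its inner face.
- stay_hole (a point): Centre of the middle one of the stay bar's three holes, 48 mm from the hinge. Its -y axis points outward along the bar.
- stay_lug (a point): Centre of the upright steel grip lug on the bar's free end, 112 mm from the hinge and 16.5 mm above the bar's mid-plane: a tab 10 mm thick along the dock's x, 20 mm along the bar, 28 mm high. Pinched along dock x from above, it can tilt between the finger pads as the bar swings.
- peg_top (a point): Tip of the fixed upright steel peg, 53 mm above the bench, 8 mm thick, round-ended, standing 13 mm out of an 18 mm square pedestal, on which the bar lies level once the peg is through a hole. At dock x=60, y=-117 mm. Axes as the dock's.
- crate: Open grey specimen crate, 120 mm long (its x), 94 wide (y), 56 high, walls 8 mm thick, 0.4 to 0.8 kg. Two capped jars are fixed in its middle (within 22 mm of it along x, tops 51 mm high), leaving 30 mm free inside each end wall. Origin: centre of its underside. Starts flat on the bench, +x end towards the ramp within about 55 degrees; both ends alike.
- bottle: Bystander: white plastic bottle, 48 mm across, 88 mm high, standing beside the ramp's mouth. Origin at the centre of its base.
- slide_box: Bystander: flat grey microscope-slide box with a lid, 102 x 80 mm (x, y), 36 mm high, beside the ramp's mouth on the other side. Origin at the centre of its base.
- tube_cutter: Bystander: red tube cutter lying on the bench, about 30 mm high; its body lies along its x from -87 to 44 mm and its jaw reaches to y=+43 mm. Origin on the bench below its frame.
There are look-alikes about, which are no part of the job. Of the things that look like the crate, the largest one is meant.

How it is judged:
On the way, in this order (a step that is already met when the one before it is completed fails the run):
1. the stay's middle hole is down over the peg (value of joint stay below 0.06 rad and horizontal distance between stay_hole and peg_top below 0.004 m), for 0.3 s.
2. the crate rides up the ramp, resting on it (x of crate in the frame of dock between -0.07 and 0.03 m and y of crate in the frame of dock between -0.03 and 0.03 m and contact force between crate and dock above 1 N), for 0.2 s.
At the end, for the whole second after the job is handed in: Stay bar level (within 0.06 rad), its middle hole over the peg (within 4 mm); crate at rest, wholly behind the lip (centre 55 to 100 mm past it, within 12 mm of the lane's centre line, square within 0.18 rad) and flat on the 6 degree deck (tilt 0.07 to 0.14 rad) (all of step 1 and x of crate in the frame of dock between 0.055 and 0.1 m and y of crate in the frame of dock between -0.012 and 0.012 m and z of crate in the frame of dock below 0.03 m and angle between the x axis of crate and the x axis of dock, either way round below 0.18 rad and angle between crate's own z axis and vertical between 0.07 and 0.14 rad and linear speed of crate below 0.02 m/s); the robot touches nothing.
It fails at once if the crate is lifted off the bench (by more than 15 mm before it reaches the ramp, or 45 mm anywhere) (height (world z) of crate above 0.045 m or (height (world z) of crate above 0.015 m and x of crate in the frame of dock below -0.18 m)).
It fails at once if the crate is tipped by more than 0.45 rad (angle between crate's own z axis and vertical above 0.45 rad).
It fails at once if the bottle is disturbed (moved more than 15 mm) (distance of bottle from where it was at the start of the episode above 0.015 m).
It fails at once if the slide box is disturbed (moved more than 15 mm) (distance of slide_box from where it was at the start of the episode above 0.015 m).
It fails at once if the tube cutter is disturbed (moved more than 15 mm) (distance of tube_cutter from where it was at the start of the episode above 0.015 m).
It also fails if it takes over 72 s, if anything falls off the work surface, if the arm or the gripper's body presses on something with over 40 N, if the wrist force passes 120 N, or if a joint passes its speed limit or range.

## Working session

There is one attempt and no reset: what is moved stays moved. The work goes in short steps, Python scripts to look and compute and a tool call to move; the robot and the scene stay as the last step left them, time stands still between calls to the robot, and variables do not carry over. Pictures are saved under pics/ and viewed, at most 10 in all, crops included, and the job is handed in when it is done.

Besides the shell and the picture viewer there is one more tool, called after "Request:" by a JSON object that holds its "method" and its "body", one argument or row to a line. carry_out: Moves the arm, as the interface text tells. Its arguments: {"type":"object","properties":{"deltas":{"type":"array"},"grip":{"type":"number"},"grip_force":{"type":"number"}},"required":["deltas"]}

```bash
mkdir -p pics; cat > h.py <<'E'
import numpy as np, cv2
from plant import ctrl
def cam(n):
    im,d=ctrl.read_camera(n); return im,d
def save(n,im): cv2.imwrite('pics/'+n,im[:,:,::-1])
def world(n,d=None,uv=None,z=None):
    """pixels (N,2) -> world using depth array d, or plane height z"""
    m=ctrl.camera_model(n);K=np.array(m['intrinsics']);E=np.array(m['extrinsics']);k=m['k1']
    uv=np.atleast_2d(np.asarray(uv,float))
    p=cv2.undistortPoints(uv.reshape(-1,1,2),K,np.array([k,0,0,0,0.])).reshape(-1,2)
    r=np.c_[p,np.ones(len(p))]
    R,t=E[:3,:3],E[:3,3]
    if d is not None:
        dd=d[uv[:,1].round().astype(int),uv[:,0].round().astype(int)]
        return (r*dd[:,None]-t)@R
    c=-R.T@t; w=r@R
    return c+w*((z-c[2])/w[:,2])[:,None]
def proj(n,P):
    m=ctrl.camera_model(n);K=np.array(m['intrinsics']);E=np.array(m['extrinsics'])
    return cv2.projectPoints(np.atleast_2d(P).astype(float),cv2.Rodrigues(E[:3,:3])[0],E[:3,3],K,np.array([m['k1'],0,0,0,0.]))[0].reshape(-1,2)
E
python3 - <<'E'
from h import *
np.set_printoptions(precision=3,suppress=True)
for n in('top','side'):
    im,d=cam(n); save(n+'0.png',im); np.save(n+'0.npy',d)
    m=ctrl.camera_model(n);E=np.array(m['extrinsics']);print(n,-E[:3,:3].T@E[:3,3])
    for q in('crate','dock','lip','fixed_guide','sliding_guide','stay','stay_lug','peg_top','rod_post','bottle','slide_box','tube_cutter'):
        for r in ctrl.find_in(n,q)[:3]:
            uv=np.clip(np.round(r['uv']),0,[511,383]); print(q,round(r['score'],2),uv,world(n,d,uv)[0])
s=ctrl.get_state();print(s['time'],s['eef_pos'],s['tcp_rot'],s['opening'])
E
```

```text
top [ 0.427 -0.142  1.086]
crate 0.91 [361. 244.] [ 0.393 -0.451  0.03 ]
crate 0.62 [308. 218.] [ 0.464 -0.297  0.052]
crate 0.57 [306. 284.] [ 0.282 -0.295  0.034]
dock 0.59 [174. 197.] [0.515 0.069 0.064]
lip 0.98 [170. 199.] [0.51  0.083 0.051]
fixed_guide 0.56 [172. 200.] [0.51  0.085 0.016]
sliding_guide 0.89 [165. 187.] [0.544 0.099 0.047]
stay 0.83 [162. 161.] [0.614 0.107 0.063]
stay_lug 0.56 [162. 174.] [0.584 0.115 0.022]
peg_top 0.79 [172. 198.] [0.512 0.074 0.069]
peg_top 0.39 [300. 133.] [ 0.709 -0.278  0.026]
rod_post 0.86 [170. 201.] [0.507 0.089 0.021]
bottle 0.76 [241. 240.] [ 0.402 -0.115  0.069]
slide_box 0.91 [236. 158.] [ 0.63  -0.096  0.037]
slide_box 0.37 [241. 243.] [ 0.394 -0.116  0.087]
tube_cutter 0.96 [300. 135.] [ 0.703 -0.279  0.025]
side [ 0.366 -0.669  0.693]
crate 0.96 [166. 298.] [ 0.297 -0.299  0.033]
crate 0.89 [250. 279.] [ 0.462 -0.309  0.05 ]
crate 0.61 [258. 137.] [0.596 0.109 0.048]
dock 0.66 [235. 154.] [0.527 0.091 0.017]
lip 0.55 [235. 159.] [0.511 0.018 0.066]
lip 0.21 [250. 278.] [ 0.464 -0.301  0.038]
fixed_guide 0.91 [236. 158.] [0.518 0.04  0.049]
sliding_guide 0.7 [239. 139.] [0.551 0.144 0.024]
stay 0.64 [256. 136.] [0.591 0.109 0.053]
stay_lug 0.52 [257. 138.] [0.607 0.155 0.007]
peg_top 0.85 [236. 153.] [0.53  0.091 0.02 ]
rod_post 0.58 [236. 158.] [0.518 0.04  0.049]
bottle 0.56 [195. 216.] [ 0.385 -0.133  0.059]
bottle 0.26 [233. 157.] [0.508 0.026 0.067]
slide_box 0.94 [295. 197.] [ 0.624 -0.117  0.037]
tube_cutter 0.67 [354. 252.] [ 0.7   -0.289  0.02 ]
tube_cutter 0.28 [257. 139.] [0.59  0.096 0.053]
1.3 [0.159 0.656 0.196] [0.119 0.993 0.    0.   ] 0.9994874806100855
```

```bash
python3 - <<'E'
import cv2
a=cv2.imread('pics/top0.png');b=cv2.imread('pics/side0.png')
cv2.imwrite('pics/t0c.png',cv2.resize(a[110:310,100:400],(800,533),interpolation=cv2.INTER_CUBIC))
cv2.imwrite('pics/t0d.png',cv2.resize(a[130:240,100:250],(800,587),interpolation=cv2.INTER_CUBIC))
E
```

```text
(no output)
```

View pics/t0c.png

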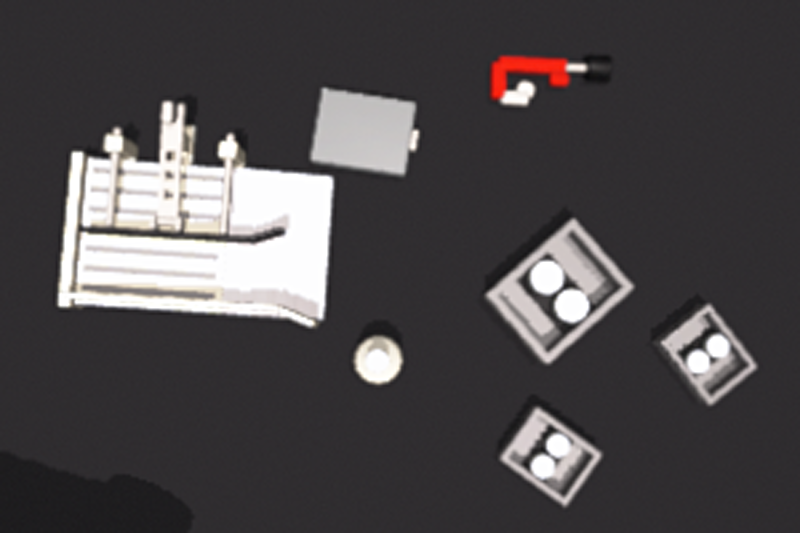

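View pics/t0d.png

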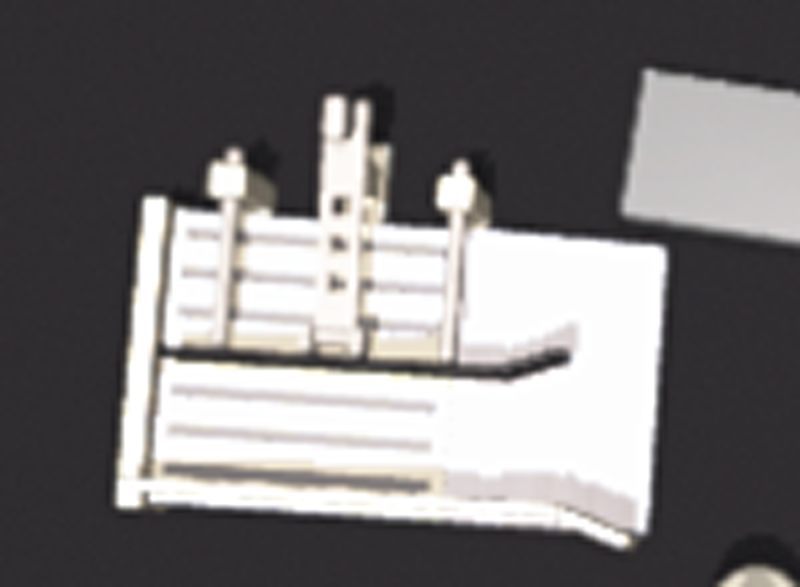

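View pics/side0.png

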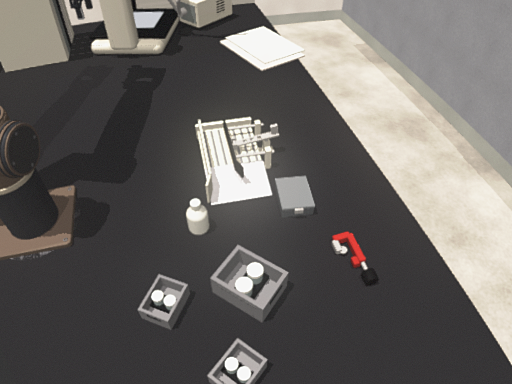

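The top picture shows the dock at left, with its post tops near full-image pixels (143,163) and (185,166). The lug is at (163,151). The large crate is centred at (310,219), its rear wall at about (326,204). The two small crates are look-alikes, and the bottle at (242,244) and slide box at (237,158) flank the ramp's mouth.

```bash
cat >> h.py <<'E'
def cloud(n,d):
    v,u=np.mgrid[0:384,0:512]; uv=np.c_[u.ravel(),v.ravel()]; P=world(n,d,uv); P[d.ravel()<=0]=np.nan
    return P.reshape(384,512,3)
def rect(P):
    (c,s,a)=cv2.minAreaRect((P[:,:2]*1000).astype(np.float32)); return np.array(c),s,a
E
python3 - <<'E'
from h import *
from scipy.optimize import least_squares
np.set_printoptions(precision=4,suppress=True)
d=np.load('top0.npy'); C=cloud('top',d)
def sel(c,r,z0,z1):
    m=(np.hypot(C[...,0]-c[0],C[...,1]-c[1])<r)&(C[...,2]>z0)&(C[...,2]<z1)
    return C[m],m
P,m=sel((.464,-.297),.085,.035,.075); print('crate depth',rect(P),np.median(P[:,2]))
# manual picks, crate rim outer corners z=.056
f=lambda L,s,o:np.array(L,float)/s+np.array(o)
cr=world('top',uv=f([(575,218),(633,287),(548,363),(486,295)],800/300,(100,110)),z=.056)[:,:2]
print('corners',cr,'c',cr.mean(0),np.linalg.norm(np.diff(cr,axis=0),axis=1), 'yaw',np.degrees(np.arctan2(*(cr[[2,3]].mean(0)-cr[[0,1]].mean(0))[::-1])))
# dock fit
S=800/150;o=(100,130)
pk=[((229,175),(120,-106,62)),((456,190),(0,-106,62)),((666,248),(-105,-92,0)),
((632,548),(-102,68,68)),((568,512),(-65,57,68))]
uv=f([p[0] for p in pk],S,o)
W=np.array([world('top',uv=u,z=p[1][2]/1000)[0,:2] for u,p in zip(uv,pk)])
D=np.array([p[1][:2] for p in pk])/1000
def T(q,D): c,s=np.cos(q[2]),np.sin(q[2]); return D@np.array([[c,s],[-s,c]])+q[:2]
r=least_squares(lambda q:(T(q,D)-W).ravel(),[.5,0,1.5],loss='soft_l1',f_scale=.002)
print('dock',r.x,np.degrees(r.x[2]));print((T(r.x,D)-W)*1000)
q=r.x
P,m=sel(T(q,np.array([[60,-140.]])/1000)[0],.02,.045,.12)
for n,p,z in(('peg',(60,-117),.053),):print(n,T(q,np.array([p])/1000))
inv=lambda X:(X-q[:2])@np.array([[np.cos(q[2]),-np.sin(q[2])],[np.sin(q[2]),np.cos(q[2])]])
# lug pick & guide pick in dock frame
lug=world('top',uv=f([(335,100),(335,135)],S,o),z=.088)[:,:2];print('lug',lug,inv(lug)*1000)
g=world('top',uv=f([(160,352),(440,368),(505,375)],S,o),z=.068)[:,:2];print('guide',inv(g)*1000)
# cloud in dock coordinates heights
X=inv(C[...,:2].reshape(-1,2))*1000;Z=C[...,2].ravel()*1000
k=(abs(X[:,0]-60)<25)&(X[:,1]<-85)&(X[:,1]>-175)&(Z>40)
for a in range(-175,-85,10):
    kk=k&(X[:,1]>=a)&(X[:,1]<a+10); print(a,kk.sum(),X[kk,0].min() if kk.any() else 0,X[kk,0].max() if kk.any() else 0,np.percentile(Z[kk],[10,50,90]) if kk.any() else 0)
# depth checks
for n,x0,x1,y0,y1 in(('post120',112,128,-112,-100),('post0',-8,8,-112,-100),('fixed',-60,140,48,60)):
    kk=(X[:,0]>x0)&(X[:,0]<x1)&(X[:,1]>y0)&(X[:,1]<y1);print(n,kk.sum(),np.percentile(Z[kk],[50,80,95]))
for n,c in(('bottle',(.402,-.115)),('box',(.63,-.096))):
    P,_=sel(c,.08,.025,.1);print(n,rect(P),inv(P[:,:2]).min(0),inv(P[:,:2]).max(0))
E
```

```text
crate depth (array([ 462.0703, -302.6183]), (95.40105438232422, 121.6657485961914), 41.72939682006836) 0.053113546087356175
corners [[ 0.5361 -0.3179]
 [ 0.4657 -0.3779]
 [ 0.3872 -0.2903]
 [ 0.4556 -0.2264]] c [ 0.4611 -0.3031] [0.0925 0.1177 0.0936] yaw 131.59691426888466
dock [0.4961 0.0446 1.527 ] 87.48982267988443
[[-1.3546 -0.0454]
 [-0.2515 -1.2684]
 [ 0.9138 -0.964 ]
 [ 3.4533  0.1981]
 [-1.4821  3.9886]]
peg [[0.6156 0.0994]]
lug [[0.6431 0.0998]
 [0.6251 0.099 ]] [[  61.5953 -144.497 ]
 [  60.02   -126.5386]]
guide [[145.7952 -13.0176]
 [  1.2228 -13.4493]
 [-32.1174 -11.8651]]
-175 0 0 0 0
-165 0 0 0 0
-155 4 53.1328145592358 59.160372746152056 [59.5799 61.8406 63.6014]
-145 33 52.26365867387358 68.40263173800965 [58.9483 83.4555 89.6452]
-135 39 52.92952544157217 71.89127397520792 [57.0061 61.0685 87.8465]
-125 31 53.04876980652189 74.53673080662394 [54.2903 57.2052 59.8939]
-115 31 53.95036559596301 74.09833266709681 [54.7174 55.637  59.672 ]
-105 16 53.48794531959022 74.20295981010203 [52.137  54.726  58.2641]
-95 26 53.09878518385316 73.25513039390952 [50.9386 53.233  55.0378]
post120 50 [50.3901 61.0553 63.6161]
post0 41 [58.8122 61.6116 63.0675]
fixed 305 [64.3511 67.6155 69.516 ]
bottle (array([409.2025, -94.2507]), (106.1758804321289, 46.13309860229492), 48.252532958984375) [-0.1888  0.0619] [-0.0868  0.1231]
box (array([628.5792, -98.8636]), (108.02098083496094, 81.29100036621094), 81.52570343017578) [-0.1916 -0.1829] [-0.082 -0.095]
```

Request:
{"method": "carry_out", "body": {
  "deltas": [-0.594,-0.429,0,0,0,-0.194,-0.594,-0.429,0,0,0,-0.194,-0.594,-0.429,0,0,0,-0.194,-0.594,-0.429,0,0,0,-0.194,-0.594,-0.429,0,0,0,-0.194],
  "grip": 40,
  "grip_force": 25
}}

```text
time: 1.92
eef_pos: [0.3632, 0.417, 0.1966]
tcp_rot: [0.022, 1.0, 0.0, 0.0]
contact_force: [1.1, 0.1, -0.9]
opening: 0.398
finger_force: 0.0
```

```bash
cat >> h.py <<'E'
from scipy.spatial.transform import Rotation as Ro
def to(p,yawdeg,s=None):
    """tool-frame deltas to bring TCP to p with tool y at heading yawdeg (or +180), tool down"""
    s=s or ctrl.get_state(); R0=Ro.from_quat(s['tcp_rot'])
    best=None
    for a in(0,180):
        y=np.radians(yawdeg+a); ty=np.array([np.cos(y),np.sin(y),0]); tz=np.array([0,0,-1.]); tx=np.cross(ty,tz)
        rv=(R0.inv()*Ro.from_matrix(np.c_[tx,ty,tz])).as_rotvec()
        if best is None or np.linalg.norm(rv)<np.linalg.norm(best): best=rv
    return np.r_[R0.inv().apply(np.array(p)-s['eef_pos']),best]
E
python3 - <<'E'
from h import *
from scipy.optimize import least_squares
np.set_printoptions(precision=4,suppress=True)
s=ctrl.get_state();print(s['time'],s['eef_pos'],to((.6346,.099,.12),87.5))
q=[.4961,.0446,1.527]
pts=[]
for n in('top','side'):
    d=np.load(n+'0.npy');C=cloud(n,d).reshape(-1,3)
    c,sn=np.cos(q[2]),np.sin(q[2])
    X=(C[:,:2]-q[:2])@np.array([[c,-sn],[sn,c]])*1000;Z=C[:,2]*1000
    k=(X[:,0]>-60)&(X[:,0]<150)&(abs(X[:,1]-54)<15)&(Z>63)&(Z<72)
    p=np.polyfit(X[k,0],X[k,1],1);print(n,'fixed guide top centre: y=%.1f (want 54) slope deg %.2f'%(p[1]+p[0]*45,np.degrees(p[0])),k.sum(),np.std(X[k,1]-np.polyval(p,X[k,0])))
    k=(X[:,0]>-25)&(X[:,0]<140)&(abs(X[:,1]+13)<12)&(Z>62)&(Z<72)
    if k.sum()>5:
        p=np.polyfit(X[k,0],X[k,1],1);print(n,'slide top centre y=%.1f slope %.2f'%(p[1]+p[0]*60,np.degrees(p[0])),k.sum())
    for x in(0,120):
        k=(abs(X[:,0]-x)<16)&(abs(X[:,1]+106)<16)&(Z>57)&(Z<68);print(n,'post',x,k.sum(),X[k].mean(0),(X[k].min(0)+X[k].max(0))/2)
    k=(abs(X[:,0]-155)<20)&(X[:,1]>-90)&(X[:,1]<60)&(Z>25);print('stop',np.percentile(X[k,0],[2,50,98]),np.percentile(Z[k],95))
    k=(abs(X[:,1]+40)<40)&(X[:,0]>-150)&(X[:,0]<-10)&(Z>3)&(Z<30);p=np.polyfit(X[k,0],Z[k],1);print('ramp foot x',-p[1]/p[0],'slope',p[0])
E
```

```text
1.925 [0.3632 0.417  0.1966] [-0.2849 -0.3059  0.0766  0.0006  0.0008  0.0002]
top fixed guide top centre: y=53.5 (want 54) slope deg 0.06 169 1.7216057166591778
top slide top centre y=-15.2 slope -0.04 138
top post 0 41 [   2.8094 -106.5196] [   3.0755 -106.7571]
top post 120 35 [ 121.3524 -106.8722] [ 121.9846 -107.0674]
stop [135.7611 156.0597 169.7958] 50.86417695797669
ramp foot x -110.78419898950486 slope 0.21065638545994386
side fixed guide top centre: y=53.9 (want 54) slope deg -0.18 122 1.7763844624007914
side slide top centre y=-14.5 slope 0.03 98
side post 0 35 [  -1.0426 -105.6502] [  -0.5017 -106.067 ]
side post 120 29 [ 118.524  -106.1944] [ 120.4237 -106.452 ]
stop [135.9968 156.2771 166.8923] 48.6893419736435
ramp foot x -103.65670641917094 slope 0.22504068370893326
```

Request:
{"method": "carry_out", "body": {
  "deltas": [-0.285,-0.307,0.06,0,0,0,-0.285,-0.307,0.06,0,0,0,-0.285,-0.307,0.06,0,0,0,-0.285,-0.307,0.06,0,0,0,-0.285,-0.307,0.06,0,0,0]
}}

```text
time: 2.55
eef_pos: [0.5637, 0.1811, 0.152]
tcp_rot: [0.022, 1.0, 0.0, 0.0]
contact_force: [0.9, 1.4, -0.6]
opening: 0.403
finger_force: 0.0
```

Request:
{"method": "carry_out", "body": {
  "deltas": [-0.285,-0.307,0.06,0,0,0,-0.285,-0.307,0.06,0,0,0,-0.285,-0.307,0.06,0,0,0]
}}

```text
time: 2.92
eef_pos: [0.6839, 0.0397, 0.1252]
tcp_rot: [0.022, 1.0, 0.0, 0.0]
contact_force: [-0.1, 1.2, 1.1]
opening: 0.399
finger_force: 0.0
```

```bash
python3 - <<'E'
from h import *
np.set_printoptions(precision=4,suppress=True)
s=ctrl.get_state();print(s['time'],s['eef_pos'],to((.6356,.099,.066),87.5))
E
```

```text
2.925 [0.6839 0.0397 0.1252] [ 0.0509  0.0572  0.0592  0.0002  0.0005 -0.0004]
```

Request:
{"method": "carry_out", "body": {
  "deltas": [0.051,0.057,0.02,0,0,0,0.051,0.057,0.02,0,0,0,0.051,0.057,0.059,0,0,0,0.051,0.057,0.059,0,0,0,0.051,0.057,0.059,0,0,0]
}}

```text
time: 3.55
eef_pos: [0.635, 0.1008, 0.0678]
tcp_rot: [0.022, 1.0, -0.0, 0.001]
contact_force: [0.6, 0.9, 0.7]
opening: 0.403
finger_force: 0.0
```

```bash
python3 - <<'E'
from h import *
im,d=cam('top');im2,d2=cam('side')
a=cv2.resize(im[130:210,120:220],(500,400),interpolation=2);b=cv2.resize(im2[90:190,180:300],(300,250),interpolation=2)
b=np.vstack([b,np.zeros((150,300,3),np.uint8)])
save('p1.png',np.hstack([a,b]));print(ctrl.get_state()['eef_pos'])
E
```

```text
[0.6357502  0.10057162 0.0686898 ]
```

View pics/p1.png

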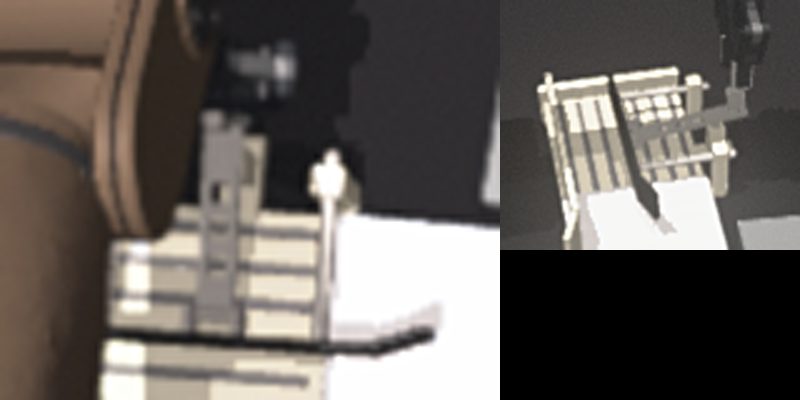

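The picture shows the gripper standing over the lug, at about (740,95) in the right-hand inset, with the bar still lying on the peg. Next I close on it.

Request:
{"method": "carry_out", "body": {
  "deltas": [0,0,0.001,0,0,0,0,0,0.001,0,0,0,0,0,0.001,0,0,0,0,0,0.001,0,0,0,0,0,0.001,0,0,0],
  "grip": 0,
  "grip_force": 30
}}

```text
time: 4.28
eef_pos: [0.6341, 0.1005, 0.0653]
tcp_rot: [0.022, 1.0, -0.0, -0.0]
contact_force: [1.3, 0.0, -0.0]
opening: 0.001
finger_force: 0.0
```

```bash
python3 - <<'E'
from h import *
s=ctrl.get_state();np.set_printoptions(precision=4,suppress=True)
P=s['eef_pos'];print(P)
im,d=cam('top');im2,d2=cam('side')
for n,I in(('top',im),('side',im2)):
    u=proj(n,[P,P+[0,0,.019]]);print(n,u)
    x,y=u[0].round().astype(int); c=I[y-22:y+38,x-30:x+30].copy()
    c=cv2.resize(c,(400,400),interpolation=2); k=((u-[x-30,y-22]+.5)*400/60).round().astype(int)
    for p in k: cv2.circle(c,tuple(int(v) for v in p),4,(255,0,0),1)
    if n=='top':a=c
save('p2.png',np.hstack([a,c]))
E
```

```text
[0.6341 0.1005 0.0653]
top [[164.3113 153.7273]
 [162.7164 152.3116]]
side [[272.2781 131.6963]
 [272.5693 126.0375]]
```

View pics/p2.png

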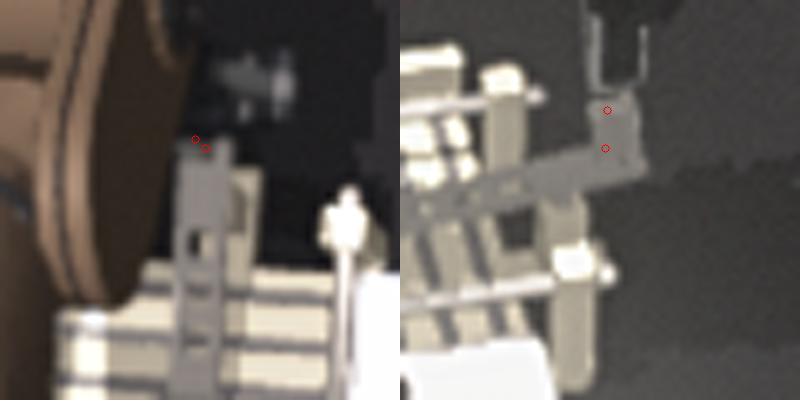

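```bash
python3 - <<'E'
from h import *
s=ctrl.get_state();np.set_printoptions(precision=3,suppress=True,linewidth=160)
P=s['eef_pos'];im,d=cam('top');im2,d2=cam('side')
C=cloud('top',d)
print('z top, rows/cols'); 
for v in range(132,176,4): print(v,(C[v,140:196:4,2]*1000).round())
print('xy at r144 c176',C[144,170:184:3])
S=cloud('side',d2)
for v in range(106,142,3): print(v,[tuple((S[v,u]*1000).round().astype(int)) if d2[v,u]>0 else 0 for u in(268,271,274,277)])
# robot points 
for n,A in(('top',C),('side',S)):
    m=(abs(A[...,0]-P[0])<.1)&(abs(A[...,1]-P[1])<.1)&(A[...,2]>.1)
    Q=A[m];
    for z in np.arange(.1,.3,.02):
        k=Q[(Q[:,2]>=z)&(Q[:,2]<z+.02)]
        if len(k):print(n,round(z,2),len(k),k.min(0),k.max(0))
E
```

```text
z top, rows/cols
132 [380. 412. 412. 406. 379. 360.   0.   0.   3.   1.   2.   1.  -1.  -3.]
136 [373. 416. 416. 406. 377. 349.   2.  -2.  -1.   2.   0.  -5.  -0.  -0.]
140 [365. 418. 421. 402. 375. 345. 227. 211.  -2. 191.  -2.  -3.   0.  -0.]
144 [342. 424. 425. 400. 375. 336. 225. 205. 198. 193.   1.  -2.   1.  -3.]
148 [427. 428. 428. 401. 365. 331. 202. 173. 187. 196.  -2.  -1.  -7.   3.]
152 [432. 430. 425. 397. 364. 175. 117. 146.   2.  -2.   0.  -4.  -5.  -4.]
156 [430. 432. 425. 397. 362.  -0.  61.  55.  -1.   1.  -4.   3.   2.   2.]
160 [428. 430. 422. 395. 362.  55.  57.  39.   6.  -5.  -3.   1.   1.  -1.]
164 [428. 428. 423. 389. 359.  54.  57.  41.   5.  -1.  -1.  62.  59.   3.]
168 [423. 421. 421. 389.  -0.  54.   9.   9.   2.  -0.  -1.  62.  61.   0.]
172 [425. 416. 416. 386.  21.  52.  54.  22.  20.   1.  -2.  51.   8.  -4.]
xy at r144 c176 [[ 0.63   0.055  0.203]
 [ 0.632  0.049  0.197]
 [ 0.632  0.043  0.193]
 [ 0.677  0.074 -0.001]
 [ 0.677  0.065 -0.001]]
106 [(np.int64(622), np.int64(108), np.int64(145)), (np.int64(622), np.int64(86), np.int64(160)), (np.int64(62
[... 2384 characters left out ...]
0.081 0.2  ]
top 0.2 50 [0.62  0.053 0.2  ] [0.641 0.074 0.22 ]
top 0.22 23 [0.614 0.062 0.221] [0.639 0.07  0.24 ]
top 0.24 2 [0.624 0.065 0.24 ] [0.625 0.065 0.243]
side 0.1 52 [0.623 0.084 0.1  ] [0.645 0.105 0.119]
side 0.12 46 [0.623 0.082 0.12 ] [0.645 0.106 0.139]
side 0.14 59 [0.621 0.058 0.141] [0.644 0.139 0.16 ]
side 0.16 98 [0.616 0.042 0.16 ] [0.651 0.151 0.18 ]
side 0.18 162 [0.615 0.035 0.18 ] [0.653 0.152 0.2  ]
side 0.2 128 [0.614 0.051 0.2  ] [0.653 0.113 0.219]
side 0.22 159 [0.597 0.059 0.22 ] [0.667 0.109 0.24 ]
side 0.24 247 [0.597 0.058 0.24 ] [0.669 0.109 0.26 ]
side 0.26 306 [0.597 0.059 0.26 ] [0.673 0.119 0.28 ]
side 0.28 209 [0.599 0.061 0.28 ] [0.665 0.11  0.3  ]
```

The picture and the depth agree: the closed fingertips really stand at about z=0.105, just above the lug. The reported TCP height reads about 40 mm too low. Horizontally it agrees. I'll reopen, go down 20 mm and measure again.

Request:
{"method": "carry_out", "body": {
  "deltas": [0,0,0,0,0,0,0,0,0,0,0,0,0,0,0.01,0,0,0,0,0,0.02,0,0,0,0,0,0.02,0,0,0],
  "grip": 40
}}

```text
time: 5.1
eef_pos: [0.6328, 0.1005, 0.0433]
tcp_rot: [0.022, 1.0, -0.0, -0.002]
contact_force: [0.1, -0.1, 0.3]
opening: 0.401
finger_force: 0.0
```

```bash
cat >> h.py <<'E'
def grip_side(x0,x1,y0,y1,z0=.02,dz=.01,z1=.17,n='side'):
    im,d=cam(n);A=cloud(n,d); s=ctrl.get_state();print(s['eef_pos'],s['opening'],s['contact_force'])
    m=(A[...,0]>x0)&(A[...,0]<x1)&(A[...,1]>y0)&(A[...,1]<y1);Q=A[m];b=im[m].mean(-1)
    for z in np.arange(z0,z1,dz):
        k=(Q[:,2]>=z)&(Q[:,2]<z+dz)
        if k.any():print(round(z,3),k.sum(),(Q[k].min(0)*1000).round(),(Q[k].max(0)*1000).round(),'bright',round(b[k].mean()))
    return im,d
E
python3 - <<'E'
from h import *
np.set_printoptions(precision=4,suppress=True)
im,d=grip_side(.615,.66,.05,.15); save('s2.png',cv2.resize(im[80:160,230:330],(750,600),interpolation=2))
E
```

```text
[0.6334 0.1005 0.0441] 0.3983984049395168 [-0.4313  0.0924  1.1107]
0.02 5 [618.  91.  22.] [625.  94.  28.] bright 194
0.03 15 [616.  88.  30.] [624. 103.  40.] bright 154
0.04 3 [616.  96.  40.] [624. 103.  43.] bright 136
0.05 50 [615.  86.  52.] [648. 112.  60.] bright 123
0.06 12 [629.  89.  60.] [649.  95.  64.] bright 125
0.07 6 [627.  76.  71.] [639. 120.  80.] bright 86
0.08 26 [621.  68.  80.] [644. 117.  90.] bright 86
0.09 44 [621.  66.  90.] [643. 119. 100.] bright 75
0.1 38 [621.  66. 100.] [642. 120. 109.] bright 69
0.11 21 [621.  66. 110.] [637. 122. 118.] bright 75
0.12 25 [619.  50. 122.] [639. 139. 130.] bright 56
0.13 36 [618.  50. 130.] [640. 140. 139.] bright 53
0.14 39 [616.  52. 141.] [633. 146. 150.] bright 51
0.15 29 [616.  51. 150.] [629. 146. 160.] bright 49
0.16 36 [616.  66. 160.] [651. 115. 170.] bright 49
0.17 44 [616.  56. 170.] [653. 119. 180.] bright 48
```

View pics/s2.png

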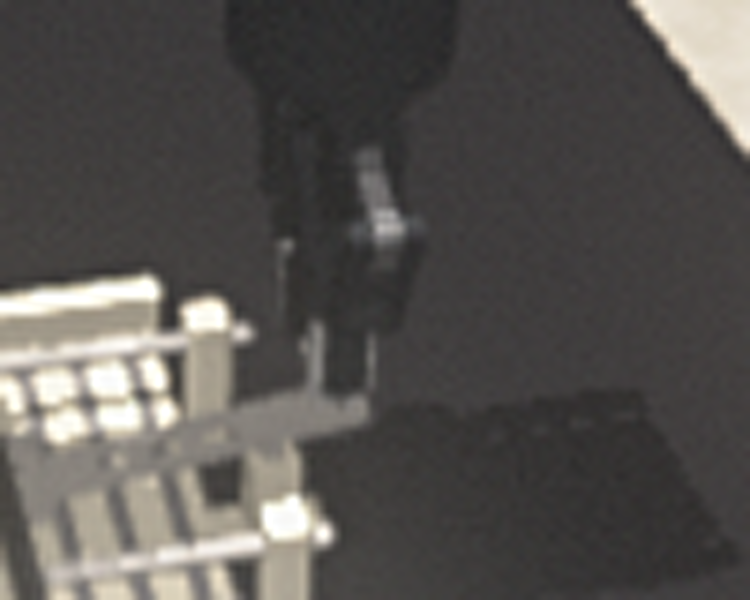

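The near fingertip is at about pixel (275,132), z≈0.085, so the offset is about 40 mm and the tips only just reach the lug's top. I go 17 mm lower and close.

Request:
{"method": "carry_out", "body": {
  "deltas": [0,0,0.01,0,0,0,0,0,0.017,0,0,0,0,0,0.017,0,0,0]
}}

```text
time: 5.52
eef_pos: [0.6333, 0.1005, 0.0271]
tcp_rot: [0.022, 1.0, -0.0, -0.001]
contact_force: [-1.2, 0.5, 0.6]
opening: 0.4
finger_force: 0.0
```

Request:
{"method": "carry_out", "body": {
  "deltas": [0,0,0,0,0,0,0,0,0,0,0,0,0,0,0,0,0,0,0,0,0,0,0,0],
  "grip": 0,
  "grip_force": 25
}}

```text
time: 6.02
eef_pos: [0.6345, 0.1015, 0.0287]
tcp_rot: [0.022, 1.0, 0.001, 0.0]
contact_force: [0.4, 5.1, 0.8]
opening: 0.107
finger_force: 30.8
```

Request:
{"method": "carry_out", "body": {
  "deltas": [0.003,0.001,-0.01,0,0,0,0.0075,0.001,-0.02,0,0,0,-0.005,0.001,-0.02,0,0,0,-0.02,0.001,-0.02,0,0,0,-0.0325,0.001,-0.02,0,0,0]
}}

```text
time: 6.65
eef_pos: [0.667, 0.1001, 0.0484]
tcp_rot: [0.022, 1.0, 0.0, -0.0]
contact_force: [-2.0, 2.8, -2.2]
opening: 0.113
finger_force: 30.0
```

Request:
{"method": "carry_out", "body": {
  "deltas": [0,0,0,0,0,0,0,0,0,0,0,0]
}}

```text
time: 6.9
eef_pos: [0.668, 0.1001, 0.0492]
tcp_rot: [0.022, 1.0, 0.0, 0.002]
contact_force: [1.3, 2.8, -1.6]
opening: 0.11
finger_force: 30.1
```

```bash
cat >> h.py <<'E'
Q=np.array([.4961,.0446,1.527])
def dk(P):
    c,s=np.cos(Q[2]),np.sin(Q[2]); P=np.atleast_2d(P); return np.c_[(P[:,:2]-Q[:2])@np.array([[c,-s],[s,c]]),P[:,2]]*1000
def guide_y():
    for n in('top','side'):
        im,d=cam(n);X=dk(cloud(n,d).reshape(-1,3))
        k=(X[:,0]>-25)&(X[:,0]<140)&(X[:,1]>-80)&(X[:,1]<0)&(X[:,2]>62)&(X[:,2]<72)&((X[:,0]<40)|(X[:,0]>80))
        y=np.median(X[k,1]);k&=abs(X[:,1]-y)<8;p=np.polyfit(X[k,0],X[k,1],1)
        print(n,'guide top centre y %.1f -> g %.1f'%(np.polyval(p,60),-np.polyval(p,60)-3+1),k.sum())
        k=(abs(X[:,0]-60)<7)&(X[:,1]<-70)&(X[:,1]>-190)&(X[:,2]>36)&(X[:,2]<110)
        for a in range(-180,-70,15):
            kk=k&(X[:,1]>=a)&(X[:,1]<a+15)
            if kk.any():print('  y',a+7,kk.sum(),np.percentile(X[kk,2],[20,50,80]).round(1))
        last=im,d
    return last
E
python3 - <<'E'
from h import *
guide_y();s=ctrl.get_state();print(dk(s['eef_pos']),s['eef_pos'],s['contact_force'],s['opening'])
E
```

```text
top guide top centre y -58.5 -> g 56.5 79
  y -158 26 [73.  75.4 87.5]
  y -143 21 [67.8 69.9 71.6]
  y -128 30 [50.7 63.5 65.5]
  y -113 28 [53.9 57.  58.6]
  y -98 17 [49.  52.4 55.3]
  y -83 28 [46.2 48.3 50. ]
  y -68 8 [43.3 44.3 45.7]
side guide top centre y -57.2 -> g 55.2 74
  y -173 4 [76.1 77.5 78.3]
  y -158 34 [ 72.5  76.4 100.4]
  y -143 18 [68.4 69.4 71.6]
  y -128 24 [39.7 61.3 64.4]
  y -113 30 [38.2 50.7 57.7]
  y -98 13 [50.2 51.7 54. ]
  y -83 18 [46.3 47.6 49.3]
  y -68 4 [44.1 45.5 47. ]
[[  62.94041663 -168.67444192   48.99770303]] [0.66736838 0.1000951  0.0489977 ] [ 1.68211593  3.2576556  -2.59568411] 0.1109338051036099
```

Request:
{"method": "carry_out", "body": {
  "deltas": [0.003,0,0,0,0,0,0.0005,0,0.006,0,0,0,-0.0018,0,0.011,0,0,0,-0.0039,0,0.0155,0,0,0,-0.0039,0,0.0155,0,0,0]
}}

```text
time: 7.62
eef_pos: [0.6712, 0.0999, 0.0326]
tcp_rot: [0.022, 1.0, 0.0, 0.001]
contact_force: [3.1, 3.5, 1.4]
opening: 0.113
finger_force: 30.7
```

```bash
python3 - <<'E'
from h import *
guide_y();s=ctrl.get_state();print(dk(s['eef_pos']),s['eef_pos'],s['contact_force'],s['opening'])
E
```

```text
top guide top centre y -53.6 -> g 51.6 72
  y -173 1 [64.5 64.5 64.5]
  y -158 31 [59.1 60.9 62.9]
  y -143 20 [56.1 58.9 60.1]
  y -128 24 [52.2 54.3 56.1]
  y -113 26 [48.5 51.3 54.2]
  y -98 15 [49.4 50.6 53. ]
  y -83 30 [45.  47.4 49.4]
  y -68 7 [45.1 45.2 47.5]
side guide top centre y -52.8 -> g 50.8 77
  y -173 3 [72.4 89.7 91.8]
  y -158 38 [59.  63.4 89.3]
  y -143 17 [55.9 57.8 58.4]
  y -128 20 [39.4 53.3 54.6]
  y -113 25 [38.3 50.8 52.4]
  y -98 12 [47.9 49.4 50.3]
  y -83 20 [45.7 46.9 47.9]
  y -68 4 [44.2 44.8 45.6]
[[  62.92028476 -172.46712959   32.77336703]] [0.67115655 0.09990894 0.03277337] [3.36589681 3.1991219  0.92168053] 0.11002031705533792
```

Request:
{"method": "carry_out", "body": {
  "deltas": [-0.002,0,0.007,0,0,0,-0.004,0,0.014,0,0,0,-0.006,0,0.0205,0,0,0,-0.006,0,0.0205,0,0,0]
}}

```text
time: 8.22
eef_pos: [0.6769, 0.0997, 0.0125]
tcp_rot: [0.022, 1.0, -0.0, 0.0]
contact_force: [0.7, 3.1, 5.7]
opening: 0.109
finger_force: 31.2
```

```bash
python3 - <<'E'
from h import *
guide_y();s=ctrl.get_state();print(dk(s['eef_pos']),s['eef_pos'],s['contact_force'],s['opening'])
E
```

```text
top guide top centre y -53.7 -> g 51.7 66
  y -173 12 [43.4 52.4 66.1]
  y -158 30 [44.2 45.2 46.7]
  y -143 16 [43.2 44.4 46.8]
  y -128 22 [43.  44.7 46.9]
  y -113 27 [43.1 45.  47.8]
  y -98 15 [42.2 44.7 46.3]
  y -83 25 [43.7 45.1 46.8]
  y -68 8 [43.5 44.2 45.9]
side guide top centre y -52.8 -> g 50.8 74
  y -173 25 [44.9 56.8 81.9]
  y -158 18 [42.2 43.3 44.3]
  y -143 8 [42.1 43.8 44.6]
  y -128 16 [42.5 44.1 45.2]
  y -113 22 [42.4 44.3 48.7]
  y -98 11 [40.8 42.8 44.1]
  y -83 19 [42.8 43.7 44.7]
  y -68 3 [44.9 45.  45.6]
[[  62.96162738 -178.22080759   12.55175195]] [0.67690652 0.09969833 0.01255175] [2.34358511 2.97732942 4.41337556] 0.11254604550994136
```

Stay is level with the peg through the middle hole. Release it and rise.

Request:
{"method": "carry_out", "body": {
  "deltas": [0,0,0,0,0,0,0,0,0,0,0,0,0,0,-0.05,0,0,0,0,0,-0.1,0,0,0,0,0,-0.1,0,0,0],
  "grip": 35
}}

```text
time: 8.95
eef_pos: [0.6797, 0.0993, 0.1178]
tcp_rot: [0.022, 1.0, -0.0, 0.005]
contact_force: [1.2, 0.1, 0.2]
opening: 0.354
finger_force: 0.0
```

```bash
python3 - <<'E'
from h import *
np.set_printoptions(precision=4,suppress=True)
guide_y();s=ctrl.get_state();print(s['time'],s['eef_pos'],s['contact_force'],to((.499,-.3445,.1),131.7))
E
```

```text
top guide top centre y -53.8 -> g 51.8 93
  y -173 40 [43.5 50.3 71.6]
  y -158 28 [42.8 44.7 46.1]
  y -143 16 [43.2 45.9 46.5]
  y -128 23 [43.1 44.2 45.6]
  y -113 28 [43.3 45.  48.7]
  y -98 14 [42.5 44.3 45.3]
  y -83 26 [43.  44.4 46.3]
  y -68 8 [41.9 44.6 46. ]
side guide top centre y -53.0 -> g 51.0 71
  y -173 48 [46.4 58.3 68.7]
  y -158 15 [43.  43.9 44.6]
  y -143 13 [42.4 43.2 44.5]
  y -128 16 [43.7 44.6 45.8]
  y -113 18 [43.1 44.7 47.6]
  y -98 11 [43.1 43.2 43.6]
  y -83 19 [43.  44.3 44.8]
  y -68 5 [44.3 44.7 45.1]
9.05 [0.6761 0.0993 0.1119] [ 0.1926  0.0972 -0.9811] [ 0.1574 -0.4511  0.0123 -0.0002 -0.0011 -0.7717]
```

Request:
{"method": "carry_out", "body": {
  "deltas": [0.157,-0.451,0,0,0,-0.772,0.157,-0.451,0,0,0,-0.772,0.157,-0.451,0,0,0,-0.772,0.157,-0.451,0,0,0,-0.772,0.157,-0.451,0,0,0,-0.772],
  "grip": 30
}}

```text
time: 9.68
eef_pos: [0.5617, -0.1834, 0.1093]
tcp_rot: [-0.357, 0.934, 0.002, -0.002]
contact_force: [0.1, 0.3, -0.1]
opening: 0.301
finger_force: 0.0
```

Request:
{"method": "carry_out", "body": {
  "deltas": [0,0,0,0,0,0,0,0,0,0,0,0]
}}

```text
time: 9.93
eef_pos: [0.5631, -0.1821, 0.1102]
tcp_rot: [-0.356, 0.935, 0.002, -0.001]
contact_force: [-0.1, -0.4, -0.2]
opening: 0.301
finger_force: 0.0
```

```bash
python3 - <<'E'
from h import *
np.set_printoptions(precision=4,suppress=True)
s=ctrl.get_state();print(s['time'],s['eef_pos'],s['qpos'],to((.499,-.3445,.06),131.7))
E
```

```text
9.925 [ 0.5631 -0.1821  0.1102] [-0.4841  0.1927  1.8538  0.0003  1.0992 -2.7821] [ 0.1558 -0.0789  0.05    0.004  -0.0012 -0.0008]
```

Request:
{"method": "carry_out", "body": {
  "deltas": [0,0,0,0,0,0.187,0,0,0,0,0,0.374,0,0,0,0,0,0.561,0,0,0,0,0,0.748,0,0,0,0,0,0.93]
}}

```text
time: 10.55
eef_pos: [0.5645, -0.1803, 0.1112]
tcp_rot: [0.102, 0.995, 0.0, -0.001]
contact_force: [-0.6, -0.4, 0.3]
opening: 0.3
finger_force: 0.0
```

Request:
{"method": "carry_out", "body": {
  "deltas": [0,0,0,0,0,0.187,0,0,0,0,0,0.374,0,0,0,0,0,0.561,0,0,0,0,0,0.748,0,0,0,0,0,0.93]
}}

```text
time: 11.18
eef_pos: [0.5645, -0.1803, 0.1112]
tcp_rot: [0.538, 0.843, -0.0, -0.001]
contact_force: [0.5, 0.0, 0.2]
opening: 0.299
finger_force: 0.0
```

Request:
{"method": "carry_out", "body": {
  "deltas": [0,0,0,0,0,0.187,0,0,0,0,0,0.374,0,0,0,0,0,0.561,0,0,0,0,0,0.748,0,0,0,0,0,0.93]
}}

```text
time: 11.8
eef_pos: [0.5645, -0.1803, 0.1111]
tcp_rot: [0.859, 0.513, -0.001, -0.001]
contact_force: [0.1, 0.5, -0.1]
opening: 0.299
finger_force: 0.0
```

```bash
python3 - <<'E'
from h import *
np.set_printoptions(precision=4,suppress=True)
s=ctrl.get_state();print(s['time'],s['eef_pos'],s['qpos'],to((.499,-.3445,.06),-48.3))
im,d=cam('top');C=cloud('top',d)
m=(np.hypot(C[...,0]-.462,C[...,1]+.302)<.085)&(C[...,2]>.035)&(C[...,2]<.065);print(rect(C[m]))
im,d=cam('side');C=cloud('side',d)
m=(np.hypot(C[...,0]-.462,C[...,1]+.302)<.085)&(C[...,2]>.045)&(C[...,2]<.065);print(rect(C[m]))
E
```

```text
11.8 [ 0.5645 -0.1803  0.1111] [-0.4803  0.1921  1.8526  0.0002  1.0992  0.0138] [-0.1757  0.0203  0.0511 -0.0023  0.0003  0.3488]
(array([ 461.8163, -302.3533]), (95.47530364990234, 120.62246704101562), 41.54664611816406)
(array([ 461.6418, -303.8965]), (97.05647277832031, 122.09828186035156), 42.0691032409668)
```

Request:
{"method": "carry_out", "body": {
  "deltas": [-0.176,0.0203,0,0,0,0.349,-0.176,0.0203,0,0,0,0.349,-0.176,0.0203,0,0,0,0.349,-0.176,0.0203,0.04,0,0,0.349,-0.176,0.0203,0.05,0,0,0.349]
}}

```text
time: 12.52
eef_pos: [0.4977, -0.3452, 0.0588]
tcp_rot: [0.934, 0.359, -0.001, -0.003]
contact_force: [0.4, -0.0, -0.1]
opening: 0.301
finger_force: 0.0
```

```bash
python3 - <<'E'
from h import *
np.set_printoptions(precision=4,suppress=True)
im,d=grip_side(.44,.56,-.41,-.29,z0=.06)
print(to((.499,-.3446,-.01),-48.3))
im2,_=cam('top')
a=cv2.resize(im[230:340,190:310],(440,400),interpolation=2);b=cv2.resize(im2[170:270,260:350],(360,400),interpolation=2)
save('p3.png',np.hstack([a,b]))
E
```

```text
[ 0.4979 -0.3448  0.0586] 0.3001159775082028 [ 0.2898  0.7987 -0.2902]
0.09 18 [ 478. -368.   93.] [ 508. -333.  100.] bright 82
0.1 59 [ 476. -371.  101.] [ 520. -330.  110.] bright 81
0.11 64 [ 476. -372.  110.] [ 520. -331.  120.] bright 79
0.12 54 [ 476. -371.  120.] [ 516. -331.  130.] bright 83
0.13 69 [ 470. -385.  130.] [ 518. -326.  140.] bright 65
0.14 201 [ 459. -391.  140.] [ 530. -308.  150.] bright 52
0.15 138 [ 456. -393.  150.] [ 532. -307.  160.] bright 52
0.16 162 [ 452. -398.  160.] [ 527. -313.  170.] bright 52
0.17 160 [ 449. -401.  170.] [ 532. -308.  180.] bright 52
[ 0.001   0.0011  0.0685 -0.007   0.0004  0.006 ]
```

View pics/p3.png

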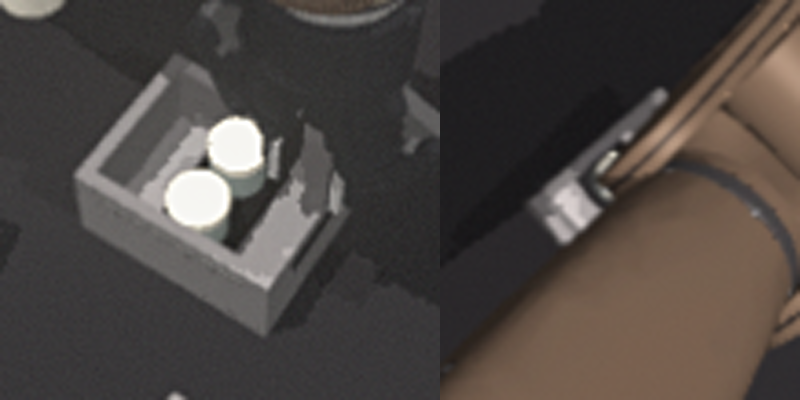

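The gripper straddles the rear wall of the large crate, with the tips at about z=0.095. I go straight down and pinch.

Request:
{"method": "carry_out", "body": {
  "deltas": [0.001,0,0.03,-0.005,0,0.006,0.001,0,0.05,-0.005,0,0.006,0.001,0,0.06,-0.005,0,0.006,0.001,0,0.068,-0.005,0,0.006]
}}

```text
time: 13.12
eef_pos: [0.5006, -0.3468, -0.0056]
tcp_rot: [0.935, 0.355, 0.001, 0.003]
contact_force: [0.6, 0.2, 0.2]
opening: 0.301
finger_force: 0.0
```

Request:
{"method": "carry_out", "body": {
  "deltas": [0,0,0,0,0,0,0,0,0,0,0,0,0,0,0,0,0,0,0,0,0,0,0,0],
  "grip": 0,
  "grip_force": 30
}}

```text
time: 13.62
eef_pos: [0.4998, -0.3465, -0.0058]
tcp_rot: [0.935, 0.354, 0.001, 0.002]
contact_force: [-0.3, 1.4, -2.2]
opening: 0.089
finger_force: 30.8
```

```bash
python3 - <<'E'
from h import *
np.set_printoptions(precision=4,suppress=True)
s=ctrl.get_state();print(s['eef_pos'],s['contact_force'],s['opening'],s['finger_force'])
im,d=cam('side');C=cloud('side',d)
m=(np.hypot(C[...,0]-.462,C[...,1]+.302)<.09)&(C[...,2]>.045)&(C[...,2]<.062);print(rect(C[m]))
c=np.array([.462,-.303])
print('crate dk',dk([.462,-.303,0]))
# target crate centre dock (-178,0)
T=lambda x,y:(Q[:2]+np.array([[np.cos(Q[2]),-np.sin(Q[2])],[np.sin(Q[2]),np.cos(Q[2])]])@np.array([x,y])/1000)
print('tgt centre',T(-178,0),'rear wall',T(-234,0),'lip',T(0,0))
E
```

```text
[ 0.4998 -0.3465 -0.0058] [-0.2902  1.3719 -2.2033] 0.08879793315486834 30.80003321170807
(array([ 467.0717, -310.8731]), (96.8947982788086, 134.36244201660156), 41.037452697753906)
crate dk [[-348.7597   18.8486    0.    ]]
tgt centre [ 0.4883 -0.1332] rear wall [ 0.4859 -0.1892] lip [0.4961 0.0446]
```

Request:
{"method": "carry_out", "body": {
  "deltas": [0,0,0,0,0,0.155,0,0,0,0,0,0.31,0,0,0,0,0,0.465,0,0,0,0,0,0.62,0,0,0,0,0,0.775],
  "grip_force": 60
}}

```text
time: 14.3
eef_pos: [0.4995, -0.3471, -0.0057]
tcp_rot: [1.0, -0.027, 0.001, 0.002]
contact_force: [-0.8, -0.1, -2.9]
opening: 0.078
finger_force: 63.3
```

Request:
{"method": "carry_out", "body": {
  "deltas": [0,0,0,0,0,0,0,0,0,0,0,0]
}}

```text
time: 14.55
eef_pos: [0.5006, -0.3469, -0.0055]
tcp_rot: [1.0, -0.024, 0.002, 0.002]
contact_force: [1.6, 1.0, -3.5]
opening: 0.079
finger_force: 63.2
```

```bash
cat >> h.py <<'E'
def crate(c,lo=.046,hi=.064,r=.085,excl=None):
    out=[]
    for n in('top','side'):
        im,d=cam(n);C=cloud(n,d);m=(np.hypot(C[...,0]-c[0],C[...,1]-c[1])<r)&(C[...,2]>lo)&(C[...,2]<hi)
        if excl is not None: m&=np.hypot(C[...,0]-excl[0],C[...,1]-excl[1])>.05
        X=dk(C[m]);
        if len(X)>20:
            # sides: x-wise walls along crate length
            print(n,len(X),'dock bbox',X[:,:2].min(0).round(1),X[:,:2].max(0).round(1),'rect',cv2.minAreaRect(X[:,:2].astype(np.float32)))
E
python3 - <<'E'
from h import *
np.set_printoptions(precision=4,suppress=True)
s=ctrl.get_state();print(s['time'],s['eef_pos'],s['contact_force'],s['opening'],to((.4859,-.1892,s['eef_pos'][2]),-92.5))
crate((.5,-.29),excl=s['eef_pos'])
E
```

```text
14.55 [ 0.5006 -0.3469 -0.0055] [ 1.5727  0.9721 -3.45  ] 0.07916923750980866 [-0.0224 -0.1568 -0.0007  0.0038 -0.0048 -0.0052]
top 346 dock bbox [-366.5  -70.9] [-275.1   24. ] rect ((-320.44317626953125, -23.349384307861328), (94.77515411376953, 90.78267669677734), 89.07881164550781)
side 297 dock bbox [-375.3  -70. ] [-275.1   25. ] rect ((-325.1365661621094, -23.26764678955078), (98.26570892333984, 94.7943115234375), 86.71149444580078)
```

Request:
{"method": "carry_out", "body": {
  "deltas": [-0.008,-0.035,0,0,0,0,-0.016,-0.07,0,0,0,0,-0.0235,-0.11,0,0,0,0,-0.0235,-0.145,0,0,0,0,-0.0235,-0.163,0,0,0,0]
}}

```text
time: 15.28
eef_pos: [0.4852, -0.1824, -0.0056]
tcp_rot: [1.0, -0.023, 0.002, 0.003]
contact_force: [-0.7, -2.6, -1.7]
opening: 0.081
finger_force: 63.5
```

Request:
{"method": "carry_out", "body": {
  "deltas": [0,0,0,0,0,0,0,0,0,0,0,0]
}}

```text
time: 15.52
eef_pos: [0.4851, -0.183, -0.0059]
tcp_rot: [1.0, -0.025, 0.002, 0.001]
contact_force: [0.5, 2.4, 2.5]
opening: 0.083
finger_force: 63.9
```

```bash
python3 - <<'E'
from h import *
np.set_printoptions(precision=4,suppress=True)
s=ctrl.get_state();print(s['time'],s['eef_pos'],dk(s['eef_pos']),s['contact_force'],s['opening'],to((.4859,-.1892,s['eef_pos'][2]),-92.5))
crate((.49,-.125),excl=s['eef_pos'])
E
```

```text
15.525 [ 0.4851 -0.183  -0.0059] [[-227.8457    1.0544   -5.9495]] [0.4601 2.3698 2.4607] 0.08333463785025724 [ 0.0011  0.0062  0.      0.0026 -0.0033 -0.007 ]
top 155 dock bbox [-166.5  -48.1] [-112.2   44.3] rect ((-121.16266632080078, -12.516868591308594), (104.60089111328125, 46.477603912353516), 59.35765838623047)
side 314 dock bbox [-210.   -47.3] [-112.9   83.7] rect ((-179.38323974609375, 13.645721435546875), (133.72007751464844, 88.41360473632812), 51.97069549560547)
```

Request:
{"method": "carry_out", "body": {
  "deltas": [0,0,0,0,0,0,0,0,0,0,0,0,0,0,-0.03,0,0,0,0,0,-0.085,0,0,0,0,0,-0.085,0,0,0],
  "grip": 30
}}

```text
time: 16.25
eef_pos: [0.4884, -0.1854, 0.0842]
tcp_rot: [1.0, -0.025, 0.007, 0.005]
contact_force: [0.1, 0.0, 0.1]
opening: 0.297
finger_force: 0.0
```

Request:
{"method": "carry_out", "body": {
  "deltas": [0,0.033,0,0,0,-0.187,0,0.033,0,0,0,-0.374,0,0.033,0,0,0,-0.561,0,0.033,0,0,0,-0.748,0,0.033,0,0,0,-0.93],
  "grip": 50
}}

```text
time: 16.88
eef_pos: [0.4824, -0.2158, 0.0778]
tcp_rot: [0.904, 0.428, 0.0, 0.002]
contact_force: [0.0, 0.1, -0.5]
opening: 0.498
finger_force: 0.0
```

```bash
python3 - <<'E'
from h import *
np.set_printoptions(precision=4,suppress=True)
T=lambda x,y:(Q[:2]+np.array([[np.cos(Q[2]),-np.sin(Q[2])],[np.sin(Q[2]),np.cos(Q[2])]])@np.array([x,y])/1000)
s=ctrl.get_state();print(s['time'],s['eef_pos'],dk(s['eef_pos']),s['qpos'],s['opening'],to((*T(-262,0),.002),-2.5))
crate((.488,-.13),r=.078)
E
```

```text
16.875 [ 0.4824 -0.2158  0.0778] [[-260.7003    2.2516   77.7872]] [-0.6118  0.0948  2.0309 -0.0019  1.0118  0.0746] 0.4982879004576797 [ 0.0004  0.0023  0.0758  0.0037  0.0026 -0.6417]
top 398 dock bbox [-232.6  -48. ] [-112.6   46.1] rect ((-172.61436462402344, -0.9658050537109375), (120.0306396484375, 94.06002807617188), 0.06390532106161118)
side 515 dock bbox [-234.7  -47. ] [-115.    78.4] rect ((-186.94345092773438, 15.960258483886719), (142.89328002929688, 96.098388671875), 28.617900848388672)
```

Request:
{"method": "carry_out", "body": {
  "deltas": [0,0.0023,0,0,0,-0.187,0,0.0023,0,0,0,-0.374,0,0.0023,0.02,0,0,-0.561,0,0.0023,0.06,0,0,-0.642,0,0.0023,0.076,0,0,-0.642]
}}

```text
time: 17.6
eef_pos: [0.4831, -0.2162, 0.0001]
tcp_rot: [0.725, 0.688, -0.001, 0.0]
contact_force: [-0.1, 0.5, -1.0]
opening: 0.501
finger_force: 0.0
```

```bash
python3 - <<'E'
from h import *
np.set_printoptions(precision=4,suppress=True)
T=lambda x,y:(Q[:2]+np.array([[np.cos(Q[2]),-np.sin(Q[2])],[np.sin(Q[2]),np.cos(Q[2])]])@np.array([x,y])/1000)
e=ctrl.get_state()['eef_pos']
im,d=grip_side(e[0]-.06,e[0]+.06,e[1]-.03,e[1]+.012,z0=.0,z1=.09)
s=ctrl.get_state();print(s['time'],dk(s['eef_pos']),s['qpos'][5],to((*T(-244,0),.002),-2.5))
E
```

```text
[ 0.4825 -0.2158 -0.0011] 0.4982761095310753 [-1.3834  0.5468 -0.6398]
0.0 439 [ 423. -246.    0.] [ 543. -204.    4.] bright 46
0.03 3 [ 505. -223.   36.] [ 506. -212.   40.] bright 43
0.04 34 [ 449. -231.   40.] [ 517. -212.   50.] bright 77
0.05 47 [ 449. -230.   51.] [ 517. -212.   60.] bright 74
0.06 42 [ 449. -230.   60.] [ 517. -211.   70.] bright 75
0.07 29 [ 448. -231.   70.] [ 515. -211.   79.] bright 69
0.08 107 [ 431. -233.   80.] [ 535. -207.   90.] bright 49
17.65 [[-260.7402    2.2214   -1.0727]] -0.5581823874796877 [ 0.0168  0.0021 -0.0031 -0.002   0.0003 -0.009 ]
```

Request:
{"method": "carry_out", "body": {
  "deltas": [0.015,0.001,-0.003,0,0,-0.009,0.035,0.001,-0.003,0,0,-0.009,0.055,0.001,-0.003,0,0,-0.009,0.075,0.001,-0.003,0,0,-0.009,0.09,0.001,-0.003,0,0,-0.009]
}}

```text
time: 18.27
eef_pos: [0.4915, -0.1268, 0.0071]
tcp_rot: [0.721, 0.693, -0.0, 0.005]
contact_force: [-0.3, -4.4, 0.7]
opening: 0.505
finger_force: 2.7
```

```bash
cat >> h.py <<'E'
def crate2(x,n='top',lo=40,hi=95):
    im,d=cam(n);X=dk(cloud(n,d).reshape(-1,3))
    k=(abs(X[:,0]-x)<80)&(abs(X[:,1])<49)&(X[:,2]>lo)&(X[:,2]<hi);X=X[k]
    print(n,'bbox',X.min(0).round(1),X.max(0).round(1),len(X))
    return im,d
E
python3 - <<'E'
from h import *
np.set_printoptions(precision=4,suppress=True)
s=ctrl.get_state();e=dk(s['eef_pos'])[0];print(s['time'],e,s['contact_force'])
im,d=crate2(e[0]+71); im2,d2=crate2(e[0]+71,'side')
a=cv2.resize(im[140:260,140:280],(467,400),interpolation=2);b=cv2.resize(im2[110:260,190:310],(320,400),interpolation=2)
save('p4.png',np.hstack([a,b]))
E
```

```text
18.275 [-171.4543   -2.9465    7.0714] [-0.2774 -4.3668  0.6921]
top bbox [-115.   -47.2   41.4] [-39.3  43.6  75. ] 159
side bbox [-180.4  -46.7   40.3] [-39.4  48.   95. ] 474
```

View pics/p4.png

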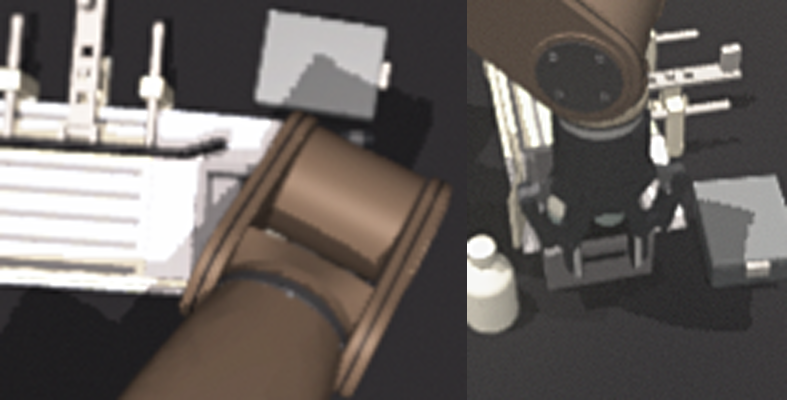

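The side view shows the crate on the ramp, square between the guides, with its front at dock x≈-39. Bottle and slide box are clear of it. I keep pushing.

Request:
{"method": "carry_out", "body": {
  "deltas": [0.02,0,0,0,0,0,0.036,0,0,0,0,0,0.052,0,0,0,0,0,0.068,0,0,0,0,0,0.084,0,0,0,0,0]
}}

```text
time: 19.0
eef_pos: [0.4978, -0.0467, 0.0089]
tcp_rot: [0.72, 0.694, -0.0, 0.008]
contact_force: [-1.3, -16.0, 11.0]
opening: 0.498
finger_force: 7.2
```

```bash
python3 - <<'E'
from h import *
np.set_printoptions(precision=4,suppress=True)
s=ctrl.get_state();e=dk(s['eef_pos'])[0];print(s['time'],e,s['contact_force'],to(s['eef_pos'],-2.5))
crate2(e[0]+71); crate2(e[0]+71,'side')
E
```

```text
19.0 [-91.1645  -5.6771   8.9259] [ -1.3355 -16.0463  10.9938] [0.     0.     0.     0.0116 0.0116 0.0063]
top bbox [-73.8 -48.5  40.1] [49.5 36.1 94.8] 92
side bbox [-100.1  -48.7   40. ] [42.8 45.4 94.9] 513
```

Request:
{"method": "carry_out", "body": {
  "deltas": [0.015,-0.001,0,0,0,0,0.028,-0.002,0,0,0,0,0.04,-0.004,0,0,0,0,0.052,-0.005,0,0,0,0,0.062,-0.005,0,0,0,0]
}}

```text
time: 19.73
eef_pos: [0.4901, 0.0198, 0.0043]
tcp_rot: [0.721, 0.693, -0.001, 0.002]
contact_force: [-0.6, -4.4, -1.1]
opening: 0.499
finger_force: 0.0
```

```bash
python3 - <<'E'
from h import *
np.set_printoptions(precision=4,suppress=True)
s=ctrl.get_state();e=dk(s['eef_pos'])[0];print(s['time'],e,s['contact_force'],to(s['eef_pos'],-2.5))
crate2(e[0]+71); im,d=crate2(e[0]+71,'side')
E
```

```text
19.725 [-25.0664   4.8745   4.313 ] [-0.6338 -4.4009 -1.1452] [0.     0.     0.     0.0014 0.0034 0.0043]
top bbox [ -2.1 -44.6  41.5] [105.9  43.7  84.4] 36
side bbox [-34.1 -44.8  40.2] [107.  49.  95.] 549
```

Request:
{"method": "carry_out", "body": {
  "deltas": [0.007,0.001,0,0,0,0,0.014,0.002,0,0,0,0,0.02,0.003,0,0,0,0,0.024,0.003,0,0,0,0,0.024,0.003,0,0,0,0]
}}

```text
time: 20.45
eef_pos: [0.4954, 0.0431, 0.005]
tcp_rot: [0.721, 0.693, 0.0, 0.002]
contact_force: [-1.2, -1.3, -0.0]
opening: 0.5
finger_force: 0.4
```

```bash
python3 - <<'E'
from h import *
np.set_printoptions(precision=4,suppress=True)
s=ctrl.get_state();e=dk(s['eef_pos'])[0];print(s['time'],e,s['contact_force'],to(s['eef_pos'],-2.5))
crate2(e[0]+71); im,d=crate2(e[0]+71,'side')
E
```

```text
20.45 [-1.5386  0.6624  5.0268] [-1.1903 -1.2592 -0.037 ] [0.     0.     0.     0.0039 0.0029 0.0035]
top bbox [68.6 31.6 69.8] [75.1 31.9 74. ] 3
side bbox [-10.5 -47.7  40. ] [129.   47.2  94.9] 488
```

Request:
{"method": "carry_out", "body": {
  "deltas": [-0.02,0,-0.005,0,0,0,-0.04,0,-0.02,0,0,0,-0.06,0,-0.07,0,0,0,-0.12,0,-0.1,0,0,0,-0.17,0,-0.1,0,0,0]
}}

```text
time: 21.18
eef_pos: [0.4903, -0.1287, 0.1093]
tcp_rot: [0.721, 0.693, 0.002, 0.006]
contact_force: [1.0, 0.2, 0.3]
opening: 0.502
finger_force: 0.0
```

Request:
{"method": "carry_out", "body": {
  "deltas": [-0.1,0,0,0,0,0,-0.1,0,0,0,0,0,-0.1,0,0,0,0,0]
}}

```text
time: 21.55
eef_pos: [0.4841, -0.2291, 0.1063]
tcp_rot: [0.723, 0.691, 0.0, 0.003]
contact_force: [-0.5, 0.8, -0.1]
opening: 0.499
finger_force: 0.0
```

```bash
python3 - <<'E'
from h import *
np.set_printoptions(precision=4,suppress=True)
s=ctrl.get_state();print(s['time'],dk(s['eef_pos']))
for n in('top','side'):
    im,d=crate2(70,n,lo=58,hi=95)
    X=dk(cloud(n,d).reshape(-1,3))
    for x in range(10,130,12):
        k=(abs(X[:,0]-x)<6)&(abs(abs(X[:,1])-43)<4)&(X[:,2]>55);print(x,k.sum(),np.round(np.median(X[k,2]),1) if k.any() else '',end='; ')
    print()
    if n=='top':a=cv2.resize(im[130:240,110:260],(480,352),interpolation=2)
    else:a=np.hstack([a,cv2.resize(im[105:215,190:290],(320,352),interpolation=2)])
save('p5.png',a)
guide_y()
E
```

```text
21.55 [[-274.0042   -0.0208  106.3275]]
top bbox [  9.1 -48.3  58.1] [129.8  47.3  86.3] 811
10 16 69.4; 22 26 70.9; 34 28 73.2; 46 26 73.2; 58 28 75.2; 70 30 76.6; 82 28 78.2; 94 26 78.4; 106 32 80.2; 118 29 82.2; 
side bbox [ 4.4  1.  58.1] [101.7  47.7  79.4] 241
10 20 67.9; 22 11 70.4; 34 12 71.6; 46 13 73.6; 58 9 75.1; 70 11 76.2; 82 10 77.3; 94 3 78.1; 106 1 75.0; 118 0 ; 
top guide top centre y -53.0 -> g 51.0 115
  y -173 42 [43.4 55.5 71.1]
  y -158 31 [42.6 44.5 45.8]
  y -143 16 [43.2 44.5 45.3]
  y -128 23 [41.8 44.4 46. ]
  y -113 25 [41.9 43.8 47.8]
  y -98 17 [42.3 43.  45.5]
  y -83 26 [43.  44.4 45.9]
  y -68 8 [44.4 45.5 46. ]
  return _methods._mean(a, axis=axis, dtype=dtype,
  ret = ret.dtype.type(ret / rcount)
Traceback (most recent call last):
  File "h.py", line 50, in guide_y
    y=np.median(X[k,1]);k&=abs(X[:,1]-y)<8;p=np.polyfit(X[k,0],X[k,1],1)
                                             ~~~~~~~~~~^^^^^^^^^^^^^^^^^
TypeError: expected non-empty vector for x
```

View pics/p5.png

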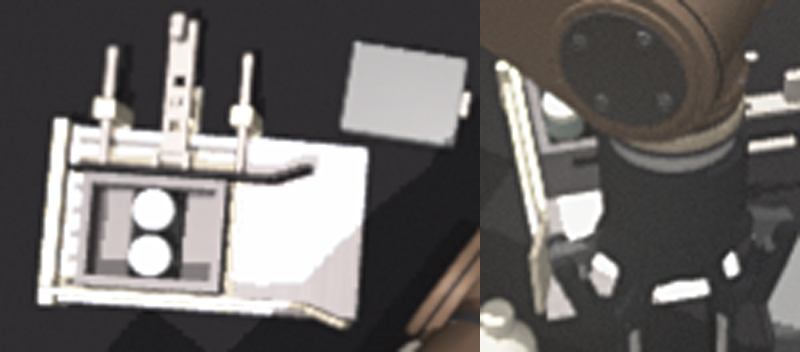

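The crate sits flat on the deck behind the lip: centre at dock x≈69, y≈-0.5 mm, slope about 6°. The stay is level on its peg, and the slide box and bottle stand where they were. Handing in.

```bash
python3 -c "
from plant import ctrl
print(ctrl.sign_off())"
```

```text
the job is handed in; nothing more can be done
None
```

The job is handed in, though no verdict came back: by the last camera check the crate sits flat and square behind the lip (centre about 69 mm past it, 0.5 mm off the centre line), the stay lies level with its middle hole on the peg, and no contact with the bottle, slide box or tube cutter was seen.

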